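Third hand: hold a peg rail against a display stand's back slat

ROBOT

A 6-joint arm with a two-finger parallel gripper is mounted at the origin on the work surface. World frame = base frame: x ahead of the robot, y to its left, z up, the work surface at z = 0. Lengths are in m, angles in degrees, forces in N, time in s.
With the tool pointing down it reaches from about 0.25 to 0.775 m from the base axis. Payload 4 kg.
Tool frame: the origin (TCP) lies midway between the tips of the shut fingers; the grasp point (between the pads) lies 19 mm behind it; z points along the fingers, y is the line along which they close (so a half turn about z gives the same grasp; the last joint's range is limited). The gripper opens to 85 mm and grips with 20 to 120 N. Pads are 22 mm wide; open, the fingers measure 114 mm over their backs; the gripper's body (76 mm by 85 mm) begins 54 mm behind the grasp point. The pads swing forward as they close: fully open they stand 13 mm farther back than shut.
Start: joints at [65.426, 4.996, 78.535, -0, 96.463, -5.907], TCP at [0.176, 0.521, 0.231] pointing down, gripper open.
Joint ranges: [-177.83, 177.83], [-43.37, 116.18], [15.69, 146.23], [-61.86, 241.86], [9.47, 152.12], [-147.06, 147.06]. Speed limits (degrees/s): [159.86, 159.86, 180, 180, 180, 180].

INTERFACE

Orientations are given as [roll, pitch, yaw] about the fixed x, y, z axes, in that order (R = Rz(yaw) Ry(pitch) Rx(roll)).
In Python, from cell import read_state, capture, job_done gives the robot as it stands. The module is installed in compiled form; this text tells all that it offers.
- The arm moves only by the tool play_rows, never from a script. Its argument "series" is a list of rows, each an object with "rot": the turn, a rotation vector about the tool's x, y, z in rad, a list of three; "offset": the shift along the tool's x, y, z in m, a list of three; "jaw": the finger opening in m, from 0 to 0.0854. In form: [{"rot": [rx, ry, rz], "offset": [dx, dy, dz], "jaw": jaw}, ...]. A call has 1 to 10 rows; each row is the pose to reach, as a shift and turn from the pose commanded when the call began, along the tool's axes at that moment; what a row does not reach only later rows make up. A row lasts 1/12 s, in which the tool goes at most 41.7 mm and 7.16 degrees, less where a joint would pass 70% of its speed; a pose out of reach is approached as far as the arm can. A call with a gripper value outside its range is refused whole. The fingers move at their own pace and stop on an object; the grip force is fixed at half the most. Time passes only in rows, so rows that repeat a pose let the fingers close. It gives the time, the measured TCP pose, the force, the opening and the grip force at its end, in the units of the state.
- read_state(): the state, without advancing time (a new reading comes with each control period).
- capture(name): name is "scene" or "top"; returns a dict with "pixels" (384x512x3 uint8, blue, green, red), "K" (3x3 intrinsics, pixels), "rvec" (rotation vector, rad) and "tvec" (3), from world to camera coordinates, as OpenCV has them. Camera axes: x right, y down, z forward; pixel columns grow to the right and rows downward; lengths in m; the calibration is good to about 2 mm. A picture is of the moment at which its call begins. There is no depth.
- job_done(): hands the job in; it is judged then, once.
The state is a dict: "time_s": time; "joint_positions": joint angles; "joint_velocities": joint speeds; "effort": joint torques, N m; "ee_pos": TCP position; "tool_rot": TCP orientation; "wrist_force": force on the tool from outside, world axes, zero at the start; "torque": the same for the moment, N m; "width": opening from 0.0 (shut) to 1.0 (fully open); "gripper_force": force on a finger pad.
Only numpy, scipy, OpenCV 4.12 (cv2) and the standard library are available. Lean on these libraries where they do the work, as an engineer would, in place of code of your own. Each camera call takes 0.05 s, during which the arm holds its last target. There are 200 camera calls.

TASK

We are fitting the upper peg rail to the key-ring display stand on the shop counter, and I will screw it on from behind through the thin plywood slat. Take the loose rail, set it down on the stand's upper ledge between the two side cheeks with its pegs facing outwards, and push its back flat against the slat with a steady push of about 10 N (5 to 16 N will do; never so hard that the slat bows right through, some 30 N). Keep that push for a few seconds and finish while still holding it there, without letting go, leaving the other things on the counter where they are.

Things in the scene. Friction and masses are not known exactly. Their poses are not given: they have to be found in the camera images.
- rail: The loose peg rail, light wood, 0.14 to 0.24 kg: a strip 240 mm long (y), 22 mm thick (x), 50 mm high, standing on its long lower edge. Origin: centre of its underside. x from the pegged front to the flat back, z up. Three turned pegs at y = -80, 0, +80 mm, 32 mm up, stand out 62 mm from the front: shaft 14 mm in diameter and 49 mm long, then a 19 mm knob.
- rail_mid (a point): The centre of the strip of the peg rail (25 mm above its underside, mid-thickness, the pegs not counted); axes as rail. Front face at x = -11 mm, back face at x = +11 mm.
- rail_peg (a point): The middle of the shaft of the rail's middle peg, on the peg's axis, 26 mm out from the front face; axes as rail (the peg points to -x). It lies 32 mm above the rail's underside. The peg is 14 mm in diameter; a good place to pinch the rail from above.
- slat: The upper back slat of the stand: 4 mm plywood, 256 mm long (y), held by its ends. Origin: middle of its front face, level with the top of the ledge on which the rail must rest. x: level, from the front face to the back, the direction of the push; z up. It covers 2 to 68 mm above the ledge. It bows: about 1 mm back for each 4 N. The ledge reaches 36 mm forward of it.
- stand: The wooden key-ring display stand, screwed to the counter: 200 mm high, 316 mm wide, 140 mm deep. Origin: on the counter under the middle of the slat's front face; x to the back. Ledge top 125 mm up. Its side cheeks stand 256 mm apart (8 mm play at each end of the rail), rise 75 mm above the ledge, reach 45 mm forward of the slat. A lower rail is already fitted.
- rabbit: White ceramic rabbit figure, 62 mm across, 136 mm high; origin at its underside. Leave it alone.
- planter: Small empty terracotta pot, 72 mm across, 65 mm high; origin at its underside. Leave it alone.
- screwdriver: The colleague's screwdriver, 200 mm long, lying behind the stand's place. Leave it alone.
- screw_tray: Small aluminium tray of screws, 70 x 90 x 30 mm, lying behind the stand's place; origin at its underside. Leave it alone.

How it is judged:
By the outcome, as a careful person would: the job done as asked, in the order asked, and still so for the second after the job is handed in, while the arm keeps its last pose, push and grip.
It also fails if it takes over 51 s, if anything falls off the work surface, if the arm or the gripper's body presses on something with over 40 N, if the wrist force passes 120 N, or if a joint passes its speed limit or range.

## Working session

There is one attempt and no reset: what is moved stays moved. The work goes in short steps, Python scripts to look and compute and a tool call to move; the robot and the scene stay as the last step left them, time stands still between calls to the robot, and variables do not carry over. Pictures are saved under pics/ and viewed, at most 10 in all, crops included, and the job is handed in when it is done.

Besides the shell and the picture viewer there is one more tool, called after ">>>" as name([rows], argument=value, ...), one row to a line, values as JSON. play_rows: Moves the arm, as the interface text tells. Its arguments: {"type":"object","properties":{"series":{"type":"array","items":{"type":"object","properties":{"rot":{"type":"array","items":{"type":"number"}},"offset":{"type":"array","items":{"type":"number"}},"jaw":{"type":"number"}}}}},"required":["series"]}

```bash
mkdir -p pics; cat > h.py <<'E'
import numpy as np, cv2
from cell import read_state, capture, job_done
def snap(n,f):
    c=capture(n); cv2.imwrite(f'pics/{f}.png',c['pixels']); np.savez(f'pics/{f}.npz',**c); return c
def load(f): return dict(np.load(f'pics/{f}.npz'))
def ray(c,uv):
    R=cv2.Rodrigues(np.array(c['rvec'],float))[0]; t=np.array(c['tvec'],float).ravel()
    d=R.T@np.linalg.inv(c['K'])@np.array([uv[0],uv[1],1.]); return -R.T@t,d/np.linalg.norm(d)
def onz(c,uv,z):
    o,d=ray(c,uv); return o+d*(z-o[2])/d[2]
def proj(c,P):
    return cv2.projectPoints(np.array(P,float).reshape(-1,3),np.array(c['rvec'],float),np.array(c['tvec'],float),np.array(c['K'],float),None)[0].reshape(-1,2)
E
python3 - <<'E'
from h import *
s=snap('scene','s0');t=snap('top','t0')
for c in(s,t): print(ray(c,(256,192)),c['K'][0][0])
print(read_state())
E
```

```text
(array([1.09015638, 0.69324171, 0.92256907]), array([-0.37558544, -0.59977476, -0.70654498])) 355.5732062719528
(array([ 0.39995611, -0.00700349,  1.26112107]), array([ 1.97407397e-01,  6.50825820e-04, -9.80321323e-01])) 384.433390693459
{'time_s': 0.1, 'joint_positions': array([ 6.54241354e+01,  5.03683399e+00,  7.86166744e+01,  1.57448287e-03,
        9.64643482e+01, -5.90717529e+00]), 'joint_velocities': array([-0.11764863, -0.04495832, -0.16066182, -0.07039548, -0.0185109 ,
        0.04993737]), 'effort': array([ 1.85492325e-03, -3.53012502e+01, -3.14219785e+01, -2.29392936e-04,
        7.87162775e-03, -5.23272604e-05]), 'ee_pos': array([0.17585763, 0.52064672, 0.23023228]), 'tool_rot': array([-1.79882930e+02, -1.36859752e-02,  1.61331472e+02]), 'wrist_force': array([-0.79441043, -0.31710339, -0.10226336]), 'torque': array([ 0.00939298,  0.02505889, -0.02749589]), 'gripper_force': 0.0, 'width': 0.9968325951757364}
```

View pics/s0.png

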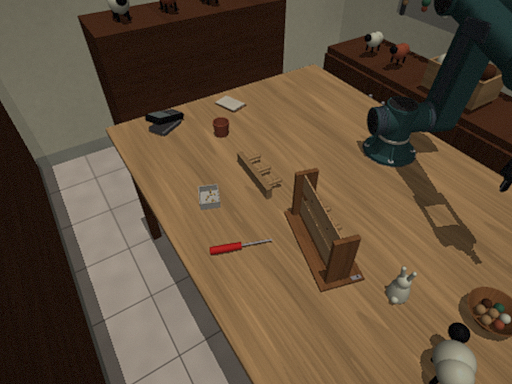

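View pics/t0.png

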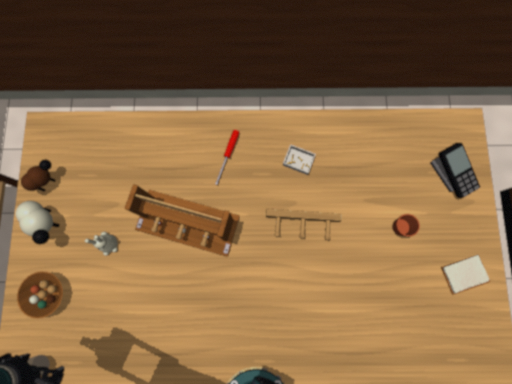

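The scene view shows the rail near (258,173), its pegs towards the robot, and the stand near (322,235). In the top view the rail is near (303,220), the stand near (180,218), the planter at (406,226) and the rabbit at (104,243). I'll enlarge the rail and stand in both views.

```bash
python3 - <<'E'
from h import *
a=load('t0')['pixels'][175:265,115:355]; b=load('s0')['pixels'][140:300,225:385]
cv2.imwrite('pics/ct.png',cv2.resize(a,None,fx=3.3,fy=3.3,interpolation=cv2.INTER_CUBIC))
cv2.imwrite('pics/cs.png',cv2.resize(b,None,fx=3.7,fy=3.7,interpolation=cv2.INTER_CUBIC))
E
```

```text
(no output)
```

View pics/ct.png

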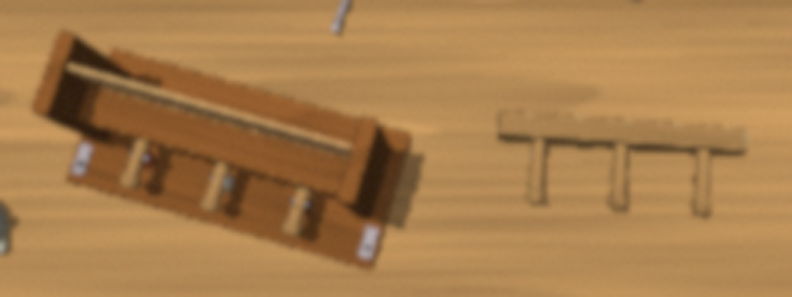

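View pics/cs.png

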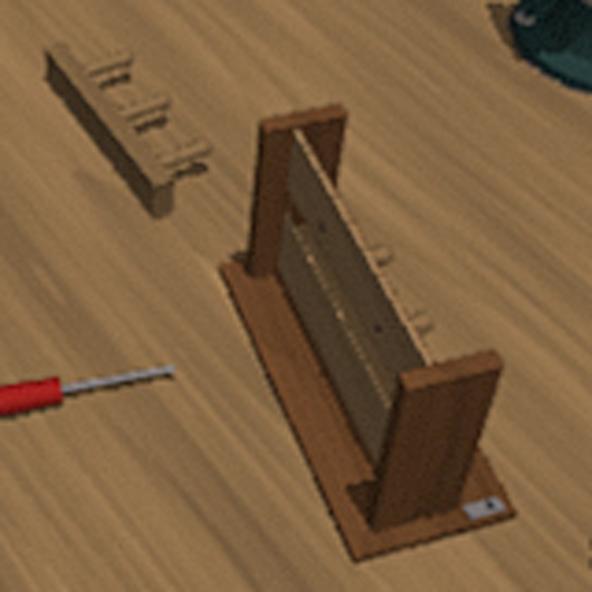

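The top crop shows the slat's top edge running from (68,67) to (350,150). The rail's top face spans (499,110) to (745,152), with peg tips at (537,205), (619,208) and (702,213). The scene crop shows the slat top from (295,132) to (432,362) and the rail's back top edge from (50,45) to (155,190).

```bash
python3 - <<'E'
from h import *
np.set_printoptions(precision=4,suppress=True)
t=load('t0');s=load('s0')
T=lambda x,y:((x+.5)/3.3-.5+115,(y+.5)/3.3-.5+175)
S=lambda x,y:((x+.5)/3.7-.5+225,(y+.5)/3.7-.5+140)
def show(n,ps,z,c,f):
    P=[onz(c,f(*p),z) for p in ps]; print(n,*[p[:2] for p in P]); 
    if len(P)>1:d=P[-1]-P[0]; print('   len',np.linalg.norm(d),'ang',np.degrees(np.arctan2(d[1],d[0])))
show('slat T',[(350,150),(68,67)],.193,t,T)
show('slat S',[(295,132),(432,362)],.193,s,S)
show('railback T',[(745,128),(499,110)],.05,t,T)
show('railfront T',[(745,152),(499,136)],.05,t,T)
show('knobs T',[(702,213),(619,208),(537,205)],.032,t,T)
show('railback S',[(50,45),(155,190)],.05,s,S)
show('cheekS right top outer',[(262,125),(345,107)],.2,s,S)
show('cheekS left top',[(402,380),(500,355)],.2,s,S)
show('cheekT right top front-back inner',[(340,200),(362,118)],.2,t,T)
show('cheekT left top',[(34,107),(63,30)],.2,t,T)
# colour profiles
hs=cv2.cvtColor(t['pixels'],cv2.COLOR_BGR2HSV)
for u in(150,170,190,210): print(u,[tuple(int(k) for k in hs[v,u]) for v in range(int(195+(u-135.6)*.294)-4,int(195+(u-135.6)*.294)+6)])
for u in(275,290,315,332): print(u,[tuple(int(k) for k in t['pixels'][v,u]) for v in range(204,226)])
E
```

```text
slat T [0.5358 0.0928] [0.6091 0.3358]
   len 0.2538717538388948 ang 73.20624316232129
slat S [0.5396 0.0931] [0.6065 0.3331]
   len 0.24910087647942544 ang 74.43911173641817
railback T [ 0.5724 -0.2735] [ 0.5917 -0.0372]
   len 0.23706695687896115 ang 85.34135256022755
railfront T [ 0.5493 -0.2723] [ 0.5664 -0.0369]
   len 0.23600199736660601 ang 85.83145779060307
knobs T [ 0.4928 -0.2318] [ 0.4982 -0.1521] [ 0.5016 -0.0732]
   len 0.15886533514098114 ang 86.82712348482099
railback S [ 0.5655 -0.2736] [ 0.5928 -0.0318]
   len 0.2433192547323151 ang 83.54699697439456
cheekS right top outer [0.5625 0.0774] [0.4907 0.097 ]
   len 0.07441649945064574 ang 164.75184331377994
cheekS left top [0.6387 0.3369] [0.5673 0.3577]
   len 0.07435847465848866 ang 163.82632079475752
cheekT right top front-back inner [0.4931 0.1   ] [0.562  0.0823]
   len 0.07112615842395323 ang -14.378203752353995
cheekT left top [0.5734 0.3604] [0.6401 0.3398]
   len 0.06982702700825513 ang -17.214149366898514
150 [(14, 178, 73), (14, 182, 59), (16, 139, 88), (17, 125, 143), (17, 122, 159), (17, 121, 135), (15, 126,
[... 1266 characters left out ...]
, 146, 191), (88, 143, 187), (90, 146, 191), (92, 149, 195), (94, 150, 197), (94, 151, 198), (91, 147, 193), (87, 139, 182), (84, 134, 175), (81, 131, 172), (79, 126, 167), (76, 123, 162), (76, 123, 161), (74, 119, 157), (62, 101, 133), (46, 74, 98), (48, 78, 103), (70, 114, 149), (85, 136, 177), (85, 137, 180), (86, 138, 180), (86, 140, 183)]
332 [(93, 150, 196), (90, 147, 193), (92, 148, 194), (92, 149, 196), (95, 153, 200), (95, 154, 201), (95, 152, 200), (92, 149, 195), (87, 140, 183), (82, 132, 172), (80, 131, 172), (81, 130, 170), (77, 126, 165), (75, 122, 161), (74, 119, 157), (65, 104, 137), (50, 80, 107), (47, 79, 104), (69, 111, 146), (83, 134, 175), (86, 139, 182), (88, 142, 186)]
```

```bash
cat >> h.py <<'E'
from scipy.spatial.transform import Rotation as Ro
def go(p,yaw):
    s=read_state(); R=Ro.from_euler('xyz',s['tool_rot'],degrees=True); G=Ro.from_euler('xyz',[180,0,yaw],degrees=True)
    print('t',round(s['time_s'],2),'pos',np.round(s['ee_pos'],4),'rot',np.round(s['tool_rot'],2),'F',np.round(s['wrist_force'],2),'w',round(s['width'],3),'g',round(s['gripper_force'],1))
    print('offset',np.round(R.inv().apply(np.array(p)-s['ee_pos']),4),'rot',np.round((R.inv()*G).as_rotvec(),4))
E
python3 -c "
from h import *
go([.533,-.1525,.13],176)"
```

```text
t 0.1 pos [0.1759 0.5206 0.2302] rot [-1.7988e+02 -1.0000e-02  1.6133e+02] F [-0.79 -0.32 -0.1 ] w 0.997 g 0.0
offset [-0.5538 -0.5232  0.1012] rot [-0.002  -0.0005 -0.256 ]
```

>>> play_rows([
  {"offset": [-0.554,-0.523,0.101],"rot": [-0.002,0,-0.256],"jaw": 0.085},
  {"offset": [-0.554,-0.523,0.101],"rot": [-0.002,0,-0.256],"jaw": 0.085},
  {"offset": [-0.554,-0.523,0.101],"rot": [-0.002,0,-0.256],"jaw": 0.085},
  {"offset": [-0.554,-0.523,0.101],"rot": [-0.002,0,-0.256],"jaw": 0.085},
  {"offset": [-0.554,-0.523,0.101],"rot": [-0.002,0,-0.256],"jaw": 0.085},
  {"offset": [-0.554,-0.523,0.101],"rot": [-0.002,0,-0.256],"jaw": 0.085},
  {"offset": [-0.554,-0.523,0.101],"rot": [-0.002,0,-0.256],"jaw": 0.085},
  {"offset": [-0.554,-0.523,0.101],"rot": [-0.002,0,-0.256],"jaw": 0.085},
  {"offset": [-0.554,-0.523,0.101],"rot": [-0.002,0,-0.256],"jaw": 0.085},
  {"offset": [-0.554,-0.523,0.101],"rot": [-0.002,0,-0.256],"jaw": 0.085},
])

```text
time_s: 0.93
ee_pos: [0.3685, 0.1574, 0.1765]
tool_rot: [179.9, 0.0, 176.0]
wrist_force: [0.9, 0.7, 0.2]
width: 0.997
gripper_force: 0.0
```

```bash
python3 -c "
from h import *
go([.533,-.1525,.13],176)"
```

```text
t 0.93 pos [0.3685 0.1574 0.1765] rot [1.7987e+02 2.0000e-02 1.7602e+02] F [0.93 0.65 0.25] w 0.997 g 0.0
offset [-0.1857 -0.2978  0.0459] rot [0.0022 0.0003 0.0003]
```

>>> play_rows([
  {"offset": [-0.184,-0.288,0.045],"rot": [0,0,0],"jaw": 0.085},
  {"offset": [-0.184,-0.288,0.045],"rot": [0,0,0],"jaw": 0.085},
  {"offset": [-0.184,-0.288,0.045],"rot": [0,0,0],"jaw": 0.085},
  {"offset": [-0.184,-0.288,0.045],"rot": [0,0,0],"jaw": 0.085},
  {"offset": [-0.184,-0.288,0.045],"rot": [0,0,0],"jaw": 0.085},
  {"offset": [-0.184,-0.288,0.045],"rot": [0,0,0],"jaw": 0.085},
  {"offset": [-0.184,-0.288,0.045],"rot": [0,0,0],"jaw": 0.085},
  {"offset": [-0.184,-0.288,0.045],"rot": [0,0,0],"jaw": 0.085},
  {"offset": [-0.184,-0.288,0.045],"rot": [0,0,0],"jaw": 0.085},
  {"offset": [-0.184,-0.288,0.045],"rot": [0,0,0],"jaw": 0.085},
])

```text
time_s: 1.77
ee_pos: [0.5319, -0.1434, 0.1296]
tool_rot: [179.9, -0.1, 175.8]
wrist_force: [-0.8, 0.6, -0.1]
width: 0.998
gripper_force: 0.0
```

>>> play_rows([
  {"offset": [0,0,0],"rot": [0,0,0],"jaw": 0.085},
  {"offset": [0,0,0],"rot": [0,0,0],"jaw": 0.085},
])

```text
time_s: 1.93
ee_pos: [0.5312, -0.1394, 0.1314]
tool_rot: [179.8, -0.0, 176.1]
wrist_force: [-0.4, -0.1, -0.1]
width: 0.995
gripper_force: 0.0
```

```bash
python3 -c "
from h import *
go([.533,-.1525,.013],176)"
```

```text
t 1.93 pos [ 0.5312 -0.1394  0.1314] rot [ 1.7983e+02 -3.0000e-02  1.7606e+02] F [-0.39 -0.09 -0.11] w 0.995 g 0.0
offset [-0.0027 -0.0133  0.1183] rot [ 0.003  -0.0006  0.001 ]
```

>>> play_rows([
  {"offset": [-0.003,-0.013,0],"rot": [0.003,0,0],"jaw": 0.085},
  {"offset": [-0.003,-0.013,0.03],"rot": [0.003,0,0],"jaw": 0.085},
  {"offset": [-0.003,-0.013,0.06],"rot": [0.003,0,0],"jaw": 0.085},
  {"offset": [-0.003,-0.013,0.09],"rot": [0.003,0,0],"jaw": 0.085},
  {"offset": [-0.003,-0.013,0.11],"rot": [0.003,0,0],"jaw": 0.085},
  {"offset": [-0.003,-0.013,0.1165],"rot": [0.003,0,0],"jaw": 0.085},
  {"offset": [-0.003,-0.013,0.1165],"rot": [0.003,0,0],"jaw": 0.085},
  {"offset": [-0.003,-0.013,0.1165],"rot": [0.003,0,0],"jaw": 0.085},
  {"offset": [-0.003,-0.013,0.1165],"rot": [0.003,0,0],"jaw": 0.085},
])

```text
time_s: 2.68
ee_pos: [0.5356, -0.1541, 0.0174]
tool_rot: [-179.9, 0.3, 176.0]
wrist_force: [0.5, 0.0, -0.3]
width: 0.998
gripper_force: 0.0
```

```bash
python3 -c "
from h import *
go([.533,-.1525,.014],176)
s=snap('scene','s1');a=s['pixels'][120:240,200:340]
cv2.imwrite('pics/cs1.png',cv2.resize(a,None,fx=4,fy=4,interpolation=cv2.INTER_CUBIC))"
```

```text
t 2.68 pos [ 0.5356 -0.1541  0.0174] rot [-179.86    0.26  176.03] F [ 0.49  0.04 -0.27] w 0.998 g 0.0
offset [0.0027 0.0014 0.0034] rot [-0.0024  0.0045  0.0005]
```

View pics/cs1.png

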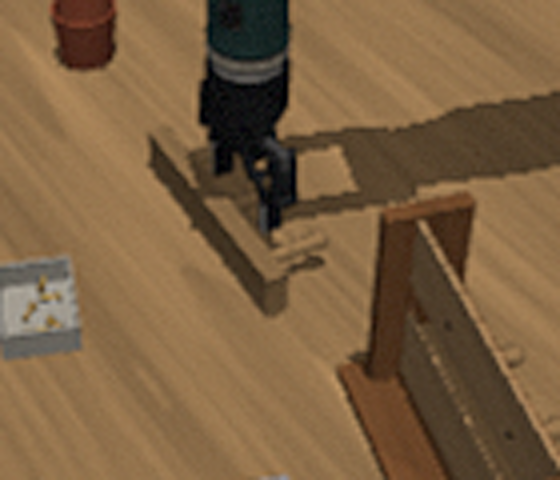

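The crop shows the open fingers straddling the middle peg (around (255,185)), with the left-end peg at (300,245) clear. I'll close the gripper.

>>> play_rows([
  {"offset": [0.0025,0.001,0.003],"rot": [-0.002,0.004,0],"jaw": 0.085},
  {"offset": [0.0025,0.001,0.003],"rot": [-0.002,0.004,0],"jaw": 0.04},
  {"offset": [0.0025,0.001,0.003],"rot": [-0.002,0.004,0],"jaw": 0.0},
  {"offset": [0.0025,0.001,0.003],"rot": [-0.002,0.004,0],"jaw": 0.0},
  {"offset": [0.0025,0.001,0.003],"rot": [-0.002,0.004,0],"jaw": 0.0},
  {"offset": [0.0025,0.001,0.003],"rot": [-0.002,0.004,0],"jaw": 0.0},
  {"offset": [0.0025,0.001,0.003],"rot": [-0.002,0.004,0],"jaw": 0.0},
  {"offset": [0.0025,0.001,0.003],"rot": [-0.002,0.004,0],"jaw": 0.0},
  {"offset": [0.0025,0.001,0.003],"rot": [-0.002,0.004,0],"jaw": 0.0},
  {"offset": [0.0025,0.001,0.003],"rot": [-0.002,0.004,0],"jaw": 0.0},
])

```text
time_s: 3.57
ee_pos: [0.5316, -0.1525, 0.0121]
tool_rot: [179.9, -0.2, 176.0]
wrist_force: [-0.8, -0.3, 1.6]
width: 0.141
gripper_force: 58.4
```

```bash
python3 -c "
from h import *
go([.533,-.1525,.25],176)"
```

```text
t 3.57 pos [ 0.5316 -0.1525  0.0121] rot [179.94  -0.21 176.  ] F [-0.75 -0.31  1.63] w 0.141 g 58.4
offset [-0.0006  0.0004 -0.2379] rot [ 0.001  -0.0037 -0.0001]
```

>>> play_rows([
  {"offset": [0,0,-0.01],"rot": [0,0,0],"jaw": 0},
  {"offset": [0,0,-0.03],"rot": [0,0,0],"jaw": 0},
  {"offset": [0,0,-0.055],"rot": [0,0,0],"jaw": 0},
  {"offset": [0,0,-0.08],"rot": [0,0,0],"jaw": 0},
  {"offset": [0,0,-0.11],"rot": [0,0,0],"jaw": 0},
  {"offset": [0,0,-0.14],"rot": [0,0,0],"jaw": 0},
  {"offset": [0,0,-0.17],"rot": [0,0,0],"jaw": 0},
  {"offset": [0,0,-0.2],"rot": [0,0,0],"jaw": 0},
  {"offset": [0,0,-0.22],"rot": [0,0,0],"jaw": 0},
  {"offset": [0,0,-0.235],"rot": [0,0,0],"jaw": 0},
])

```text
time_s: 4.4
ee_pos: [0.5328, -0.153, 0.2505]
tool_rot: [-180.0, 0.0, 176.0]
wrist_force: [-0.2, -0.2, -1.0]
width: 0.143
gripper_force: 58.4
```

>>> play_rows([
  {"offset": [0,0,0],"rot": [0,0,0],"jaw": 0},
  {"offset": [0,0,0],"rot": [0,0,0],"jaw": 0},
  {"offset": [0,0,0],"rot": [0,0,0],"jaw": 0},
])

```text
time_s: 4.65
ee_pos: [0.5317, -0.1525, 0.2453]
tool_rot: [179.9, -0.4, 176.0]
wrist_force: [0.0, -0.2, -1.7]
width: 0.142
gripper_force: 58.4
```

```bash
python3 -c "
from h import *
go([.533,-.1525,.25],176)
for n in('scene','top'):
  c=snap(n,n[0]+'2'); print(proj(c,read_state()['ee_pos']))
a=load('t2')['pixels'][140:290,230:380];b=load('s2')['pixels'][60:210,200:350]
cv2.imwrite('pics/c2.png',cv2.resize(np.hstack([a,b]),None,fx=2.6,fy=2.6,interpolation=cv2.INTER_CUBIC))"
```

```text
t 4.65 pos [ 0.5317 -0.1525  0.2453] rot [179.89  -0.36 176.  ] F [ 0.04 -0.15 -1.75] w 0.142 g 58.4
offset [-0.0012  0.0001 -0.0047] rot [ 0.0019 -0.0064  0.0001]
[[262.63819541 121.8524916 ]]
[[311.205764  218.5711527]]
```

View pics/c2.png

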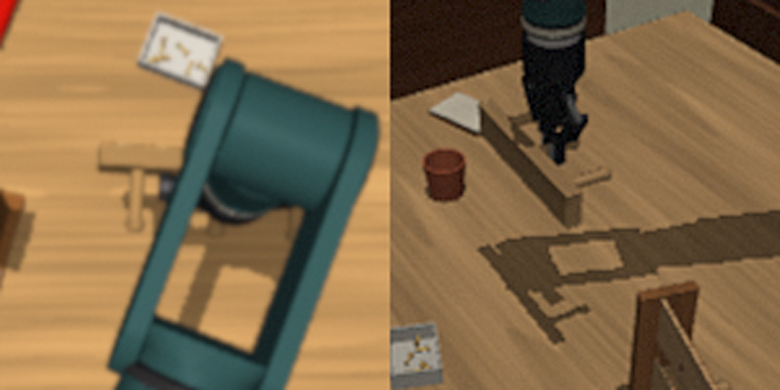

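The rail hangs level in the grip in both views. The scene crop shows its strip from (485,105) to (575,215). Next I carry it over the stand.

```bash
python3 -c "
from h import *
go([.5162,.2297,.252],164)"
```

```text
t 4.75 pos [ 0.5315 -0.1525  0.2446] rot [179.87  -0.44 176.  ] F [-0.38  0.07 -1.75] w 0.144 g 58.4
offset [ 0.042   0.3802 -0.0062] rot [ 0.0015 -0.008   0.2095]
```

>>> play_rows([
  {"offset": [0.002,0.02,-0.006],"rot": [0.001,-0.008,0.02],"jaw": 0},
  {"offset": [0.006,0.05,-0.006],"rot": [0.001,-0.008,0.04],"jaw": 0},
  {"offset": [0.01,0.09,-0.006],"rot": [0.001,-0.008,0.06],"jaw": 0},
  {"offset": [0.015,0.13,-0.006],"rot": [0.001,-0.008,0.08],"jaw": 0},
  {"offset": [0.02,0.17,-0.006],"rot": [0.001,-0.008,0.1],"jaw": 0},
  {"offset": [0.024,0.21,-0.006],"rot": [0.001,-0.008,0.12],"jaw": 0},
  {"offset": [0.028,0.25,-0.006],"rot": [0.001,-0.008,0.14],"jaw": 0},
  {"offset": [0.032,0.29,-0.006],"rot": [0.001,-0.008,0.16],"jaw": 0},
  {"offset": [0.036,0.325,-0.006],"rot": [0.001,-0.008,0.18],"jaw": 0},
  {"offset": [0.039,0.355,-0.006],"rot": [0.001,-0.008,0.2],"jaw": 0},
])

```text
time_s: 5.58
ee_pos: [0.517, 0.2066, 0.2517]
tool_rot: [-180.0, 0.1, 164.6]
wrist_force: [1.8, -0.1, -0.6]
width: 0.143
gripper_force: 58.6
```

>>> play_rows([
  {"offset": [0,0.01,0],"rot": [0,0,0.01],"jaw": 0},
  {"offset": [0,0.01,0],"rot": [0,0,0.01],"jaw": 0},
  {"offset": [0,0.01,0],"rot": [0,0,0.01],"jaw": 0},
  {"offset": [0,0.01,0],"rot": [0,0,0.01],"jaw": 0},
  {"offset": [0,0.01,0],"rot": [0,0,0.01],"jaw": 0},
  {"offset": [0,0.01,0],"rot": [0,0,0.01],"jaw": 0},
])

```text
time_s: 6.08
ee_pos: [0.521, 0.2125, 0.2534]
tool_rot: [-180.0, 0.2, 163.9]
wrist_force: [-0.6, 0.4, -1.8]
width: 0.141
gripper_force: 58.6
```

```bash
python3 -c "
from h import *
go([.5162,.2297,.25],164)
for n in('scene','top'): snap(n,n[0]+'3')
go([.5162,.2297,.25],164)
a=load('t3')['pixels'][160:270,110:270];b=load('s3')['pixels'][90:290,240:390]
cv2.imwrite('pics/c3.png',np.hstack([cv2.resize(a,(436,300),interpolation=cv2.INTER_CUBIC),cv2.resize(b[:150],(300,300),interpolation=cv2.INTER_CUBIC)]))"
```

```text
t 6.08 pos [0.521  0.2125 0.2534] rot [-179.99    0.23  163.87] F [-0.59  0.35 -1.81] w 0.141 g 58.6
offset [0.0095 0.0152 0.0034] rot [-0.0002  0.0041 -0.0023]
t 6.18 pos [0.5211 0.2127 0.2536] rot [179.99   0.25 163.88] F [ 0.34  0.03 -1.39] w 0.139 g 58.7
offset [0.0094 0.0149 0.0035] rot [ 0.0001  0.0043 -0.0021]
```

View pics/c3.png

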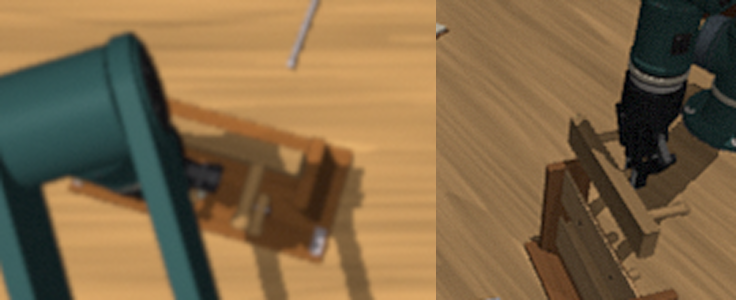

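The rail hangs over the ledge with its pegs facing outwards and parallel to the slat. In the scene half its back corners are at (570,120) and (640,257). I'll check these against the expected pose.

```bash
python3 -c "
from h import *
s=load('s3');R=Ro.from_euler('z',-16.1,degrees=True)
p=np.array([.5211,.2126,.2535])
# rail back corners (rail frame rel. to TCP: mid at +38mm, underside -12.3)
for q in [(.049,-.12,.0377),(.049,-.12,-.0123),(.049,.12,.0377),(.049,.12,-.0123),(.027,.12,-.0123),(.027,.12,.0377)]:
  print(q,np.round((proj(s,p+R.apply(q))[0]-[240,90])*2+[436,0],1))
a=s['pixels'][140:230,295:355]; cv2.imwrite('pics/c4.png',cv2.resize(a,None,fx=6.5,fy=6.5,interpolation=cv2.INTER_CUBIC))"
```

```text
(0.049, -0.12, 0.0377) [569.3 115.2]
(0.049, -0.12, -0.0123) [566.2 141.9]
(0.049, 0.12, 0.0377) [644.4 232.6]
(0.049, 0.12, -0.0123) [637.8 259.6]
(0.027, 0.12, -0.0123) [653.6 255.7]
(0.027, 0.12, 0.0377) [660.8 228.7]
```

View pics/c4.png

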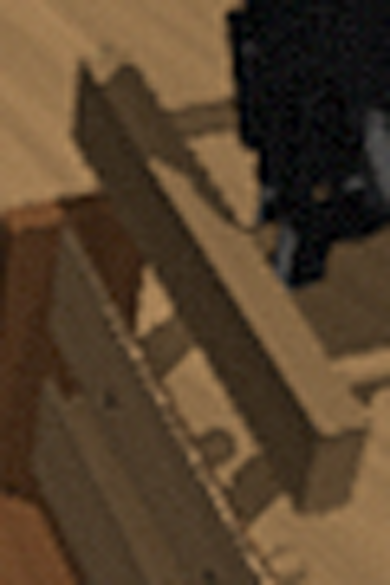

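The measured corners agree with the expected ones to 1–2 px, so the grasp geometry holds. Next I shift over the ledge and start down.

>>> play_rows([
  {"offset": [0.005,0.008,0],"rot": [0,0.004,-0.002],"jaw": 0},
  {"offset": [0.0095,0.015,0],"rot": [0,0.004,-0.002],"jaw": 0},
  {"offset": [0.0095,0.015,0],"rot": [0,0.004,-0.002],"jaw": 0},
  {"offset": [0.0095,0.015,0.01],"rot": [0,0.004,-0.002],"jaw": 0},
  {"offset": [0.0095,0.015,0.02],"rot": [0,0.004,-0.002],"jaw": 0},
  {"offset": [0.0095,0.015,0.03],"rot": [0,0.004,-0.002],"jaw": 0},
  {"offset": [0.0095,0.015,0.03],"rot": [0,0.004,-0.002],"jaw": 0},
  {"offset": [0.0095,0.015,0.03],"rot": [0,0.004,-0.002],"jaw": 0},
  {"offset": [0.0095,0.015,0.03],"rot": [0,0.004,-0.002],"jaw": 0},
  {"offset": [0.0095,0.015,0.03],"rot": [0,0.004,-0.002],"jaw": 0},
])

```text
time_s: 7.02
ee_pos: [0.5164, 0.2307, 0.224]
tool_rot: [180.0, 0.1, 164.1]
wrist_force: [0.1, 0.1, -1.3]
width: 0.14
gripper_force: 58.7
```

```bash
python3 -c "
from h import *
go([.5162,.2297,.148],164)"
```

```text
t 7.02 pos [0.5164 0.2307 0.224 ] rot [1.7996e+02 6.0000e-02 1.6407e+02] F [ 0.05  0.05 -1.3 ] w 0.14 g 58.7
offset [-0.    -0.001  0.076] rot [0.0007 0.001  0.0013]
```

>>> play_rows([
  {"offset": [0,-0.001,0.01],"rot": [0,0,0],"jaw": 0},
  {"offset": [0,-0.001,0.02],"rot": [0,0,0],"jaw": 0},
  {"offset": [0,-0.001,0.03],"rot": [0,0,0],"jaw": 0},
  {"offset": [0,-0.001,0.04],"rot": [0,0,0],"jaw": 0},
  {"offset": [0,-0.001,0.05],"rot": [0,0,0],"jaw": 0},
  {"offset": [0,-0.001,0.06],"rot": [0,0,0],"jaw": 0},
  {"offset": [0,-0.001,0.068],"rot": [0,0,0],"jaw": 0},
  {"offset": [0,-0.001,0.075],"rot": [0,0,0],"jaw": 0},
  {"offset": [0,-0.001,0.075],"rot": [0,0,0],"jaw": 0},
  {"offset": [0,-0.001,0.075],"rot": [0,0,0],"jaw": 0},
])

```text
time_s: 7.85
ee_pos: [0.5156, 0.2297, 0.1479]
tool_rot: [-180.0, -0.0, 164.1]
wrist_force: [-0.4, -0.5, -1.1]
width: 0.145
gripper_force: 58.7
```

```bash
python3 -c "
from h import *
for n in('scene','top'): snap(n,n[0]+'5')
go([.5162,.2297,.138],164)
a=load('t5')['pixels'][170:260,120:250];b=load('s5')['pixels'][160:290,285:375]
cv2.imwrite('pics/c5.png',np.hstack([cv2.resize(a,(455,315),interpolation=cv2.INTER_CUBIC),cv2.resize(b,(218,315),interpolation=cv2.INTER_CUBIC)]))"
```

```text
t 7.95 pos [0.5163 0.2299 0.1492] rot [1.7994e+02 8.0000e-02 1.6408e+02] F [ 0.3  -0.64 -2.34] w 0.14 g 58.7
offset [ 0.     -0.0002  0.0112] rot [0.001  0.0014 0.0014]
```

View pics/c5.png

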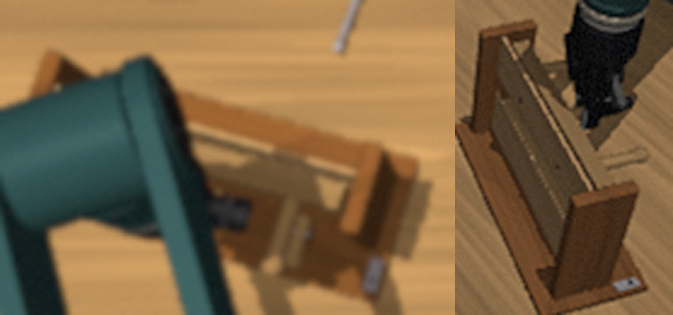

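The rail is between the cheeks, just above the ledge: the top half shows the slat's edge at (250,145) and the right cheek at (365,185). I'll lower it gently to contact.

>>> play_rows([
  {"offset": [0,0,0.003],"rot": [0,0,0],"jaw": 0},
  {"offset": [0,0,0.006],"rot": [0,0,0],"jaw": 0},
  {"offset": [0,0,0.0085],"rot": [0,0,0],"jaw": 0},
  {"offset": [0,0,0.0105],"rot": [0,0,0],"jaw": 0},
  {"offset": [0,0,0.0105],"rot": [0,0,0],"jaw": 0},
  {"offset": [0,0,0.0105],"rot": [0,0,0],"jaw": 0},
])

```text
time_s: 8.45
ee_pos: [0.5157, 0.2297, 0.1377]
tool_rot: [-180.0, -0.0, 164.1]
wrist_force: [-0.2, -0.2, -1.4]
width: 0.142
gripper_force: 58.7
```

>>> play_rows([
  {"offset": [0,0,0.001],"rot": [0,0,0],"jaw": 0},
  {"offset": [0,0,0.001],"rot": [0,0,0],"jaw": 0},
  {"offset": [0,0,0.001],"rot": [0,0,0],"jaw": 0},
  {"offset": [0,0,0.001],"rot": [0,0,0],"jaw": 0},
])

```text
time_s: 8.78
ee_pos: [0.516, 0.2298, 0.1371]
tool_rot: [180.0, 0.0, 164.1]
wrist_force: [-0.4, -1.0, -1.7]
width: 0.14
gripper_force: 58.9
```

>>> play_rows([
  {"offset": [0,0,0.001],"rot": [0,0,0],"jaw": 0},
  {"offset": [0,0,0.001],"rot": [0,0,0],"jaw": 0},
  {"offset": [0,0,0.001],"rot": [0,0,0],"jaw": 0},
  {"offset": [0,0,0.001],"rot": [0,0,0],"jaw": 0},
])

```text
time_s: 9.12
ee_pos: [0.5158, 0.2299, 0.1369]
tool_rot: [180.0, 0.0, 164.1]
wrist_force: [-3.4, -0.6, 4.8]
width: 0.141
gripper_force: 59.3
```

>>> play_rows([
  {"offset": [0,0,0.001],"rot": [0,0,0],"jaw": 0},
  {"offset": [0,0,0.001],"rot": [0,0,0],"jaw": 0},
  {"offset": [0,0,0.001],"rot": [0,0,0],"jaw": 0},
  {"offset": [0,0,0.001],"rot": [0,0,0],"jaw": 0},
])

```text
time_s: 9.45
ee_pos: [0.5156, 0.2299, 0.1367]
tool_rot: [180.0, 0.0, 164.1]
wrist_force: [-6.4, -0.6, 8.5]
width: 0.14
gripper_force: 59.8
```

The rail touches the ledge at the expected height (TCP z 0.137). I'll ease the down-force and push towards the slat, which is tool −x.

>>> play_rows([
  {"offset": [0,0,-0.001],"rot": [0,0,0],"jaw": 0},
  {"offset": [0,0,-0.0015],"rot": [0,0,0],"jaw": 0},
  {"offset": [0,0,-0.0015],"rot": [0,0,0],"jaw": 0},
  {"offset": [0,0,-0.0015],"rot": [0,0,0],"jaw": 0},
])

```text
time_s: 9.78
ee_pos: [0.5157, 0.2299, 0.1369]
tool_rot: [180.0, 0.0, 164.1]
wrist_force: [-4.0, -0.5, 5.7]
width: 0.142
gripper_force: 59.4
```

>>> play_rows([
  {"offset": [-0.001,0,0],"rot": [0,0,0],"jaw": 0},
  {"offset": [-0.002,0,0],"rot": [0,0,0],"jaw": 0},
  {"offset": [-0.003,0,0],"rot": [0,0,0],"jaw": 0},
  {"offset": [-0.003,0,0],"rot": [0,0,0],"jaw": 0},
  {"offset": [-0.003,0,0],"rot": [0,0,0],"jaw": 0},
])

```text
time_s: 10.2
ee_pos: [0.5184, 0.2294, 0.1369]
tool_rot: [179.9, -0.0, 164.1]
wrist_force: [-5.0, 0.8, 6.7]
width: 0.144
gripper_force: 59.5
```

>>> play_rows([
  {"offset": [0,0,-0.001],"rot": [0,0,0],"jaw": 0},
  {"offset": [0,0,-0.0017],"rot": [0,0,0],"jaw": 0},
  {"offset": [0,0,-0.0017],"rot": [0,0,0],"jaw": 0},
  {"offset": [0,0,-0.0017],"rot": [0,0,0],"jaw": 0},
])

```text
time_s: 10.53
ee_pos: [0.5188, 0.2287, 0.1372]
tool_rot: [-180.0, -0.0, 164.1]
wrist_force: [0.4, 0.5, -1.5]
width: 0.141
gripper_force: 58.7
```

>>> play_rows([
  {"offset": [-0.001,0,0],"rot": [0,0,0],"jaw": 0},
  {"offset": [-0.002,0,0],"rot": [0,0,0],"jaw": 0},
  {"offset": [-0.003,0,0],"rot": [0,0,0],"jaw": 0},
  {"offset": [-0.003,0,0],"rot": [0,0,0],"jaw": 0},
  {"offset": [-0.003,0,0],"rot": [0,0,0],"jaw": 0},
])

```text
time_s: 10.95
ee_pos: [0.5216, 0.228, 0.138]
tool_rot: [-180.0, -0.0, 164.1]
wrist_force: [-0.5, -0.2, -2.0]
width: 0.141
gripper_force: 58.7
```

>>> play_rows([
  {"offset": [-0.001,0,0.0008],"rot": [0,0,0],"jaw": 0},
  {"offset": [-0.002,0,0.0008],"rot": [0,0,0],"jaw": 0},
  {"offset": [-0.002,0,0.0008],"rot": [0,0,0],"jaw": 0},
  {"offset": [-0.002,0,0.0008],"rot": [0,0,0],"jaw": 0},
])

```text
time_s: 11.28
ee_pos: [0.5234, 0.2276, 0.1373]
tool_rot: [180.0, -0.0, 164.1]
wrist_force: [0.2, 1.3, -2.0]
width: 0.138
gripper_force: 58.7
```

>>> play_rows([
  {"offset": [-0.001,0,0],"rot": [0,0,0],"jaw": 0},
  {"offset": [-0.0015,0,0],"rot": [0,0,0],"jaw": 0},
  {"offset": [-0.0015,0,0],"rot": [0,0,0],"jaw": 0},
  {"offset": [-0.0015,0,0],"rot": [0,0,0],"jaw": 0},
])

```text
time_s: 11.62
ee_pos: [0.5245, 0.2275, 0.1372]
tool_rot: [180.0, -0.1, 164.1]
wrist_force: [-2.0, 1.6, -1.8]
width: 0.142
gripper_force: 58.8
```

Contact with the slat has begun at the expected place. I'll add push in small steps, with a slight down-force.

>>> play_rows([
  {"offset": [-0.0005,0,0.0005],"rot": [0,0,0],"jaw": 0},
  {"offset": [-0.001,0,0.0008],"rot": [0,0,0],"jaw": 0},
  {"offset": [-0.0015,0,0.0008],"rot": [0,0,0],"jaw": 0},
  {"offset": [-0.0015,0,0.0008],"rot": [0,0,0],"jaw": 0},
  {"offset": [-0.0015,0,0.0008],"rot": [0,0,0],"jaw": 0},
])

```text
time_s: 12.03
ee_pos: [0.5252, 0.2273, 0.1371]
tool_rot: [180.0, -0.1, 164.1]
wrist_force: [-6.2, 2.8, 2.0]
width: 0.141
gripper_force: 59.1
```

>>> play_rows([
  {"offset": [-0.001,0,0],"rot": [0,0,0],"jaw": 0},
  {"offset": [-0.0015,0,0],"rot": [0,0,0],"jaw": 0},
  {"offset": [-0.0015,0,0],"rot": [0,0,0],"jaw": 0},
  {"offset": [-0.0015,0,0],"rot": [0,0,0],"jaw": 0},
  {"offset": [-0.0015,0,0],"rot": [0,0,0],"jaw": 0},
])

```text
time_s: 12.45
ee_pos: [0.5257, 0.2272, 0.1372]
tool_rot: [180.0, -0.3, 164.1]
wrist_force: [-9.1, 2.5, 2.8]
width: 0.146
gripper_force: 59.3
```

```bash
python3 -c "
from h import *
go([.5162,.2297,.148],164)
s=read_state();print(s['wrist_force']@[-.9613,.2756,0],s['torque'])"
```

```text
t 12.45 pos [0.5257 0.2272 0.1372] rot [179.99  -0.25 164.14] F [-9.1   2.47  2.79] w 0.146 g 59.3
offset [ 0.0099 -0.0002 -0.0108] rot [ 0.0001 -0.0044  0.0024]
9.427986341153218 [ 0.40702645  1.35858537 -0.05461983]
```

>>> play_rows([
  {"offset": [-0.0005,0,-0.0004],"rot": [0,0,0],"jaw": 0},
  {"offset": [-0.001,0,-0.0004],"rot": [0,0,0],"jaw": 0},
  {"offset": [-0.001,0,-0.0004],"rot": [0,0,0],"jaw": 0},
  {"offset": [-0.001,0,-0.0004],"rot": [0,0,0],"jaw": 0},
  {"offset": [-0.001,0,-0.0004],"rot": [0,0,0],"jaw": 0},
])

```text
time_s: 12.87
ee_pos: [0.526, 0.227, 0.1371]
tool_rot: [-180.0, -0.3, 164.1]
wrist_force: [-10.0, 3.2, 3.0]
width: 0.144
gripper_force: 59.2
```

```bash
python3 -c "
from h import *
for n in('scene','top'): snap(n,n[0]+'6')
go([.5162,.2297,.148],164)
s=read_state();print(s['wrist_force']@[-.9613,.2756,0],s['torque'])
a=load('t6')['pixels'][170:260,170:250];b=load('s6')['pixels'][160:290,285:375]
cv2.imwrite('pics/c6.png',np.hstack([cv2.resize(a,(400,450),interpolation=cv2.INTER_CUBIC),cv2.resize(b,(312,450),interpolation=cv2.INTER_CUBIC)]))"
```

```text
t 12.97 pos [0.526  0.227  0.1372] rot [-179.99   -0.34  164.15] F [-9.8   3.48  3.08] w 0.143 g 59.2
offset [ 0.0102 -0.0001 -0.0108] rot [-0.0002 -0.0059  0.0026]
10.376336819165008 [ 0.50123869  1.45368215 -0.12811793]
```

View pics/c6.png

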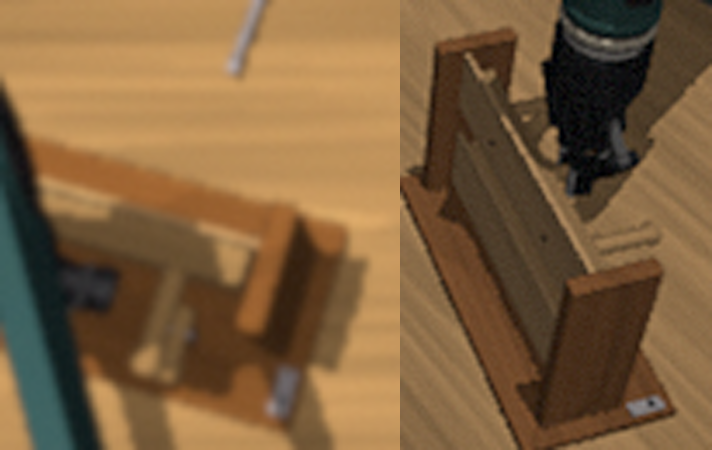

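The rail sits on the ledge between the cheeks with its back along the slat: the top half shows no gap along (50,190)–(255,245). The push is 10.4 N, so I hold it there.

>>> play_rows([
  {"offset": [0,0,0],"rot": [0,0,0],"jaw": 0},
  {"offset": [0,0,0],"rot": [0,0,0],"jaw": 0},
  {"offset": [0,0,0],"rot": [0,0,0],"jaw": 0},
  {"offset": [0,0,0],"rot": [0,0,0],"jaw": 0},
  {"offset": [0,0,0],"rot": [0,0,0],"jaw": 0},
  {"offset": [0,0,0],"rot": [0,0,0],"jaw": 0},
  {"offset": [0,0,0],"rot": [0,0,0],"jaw": 0},
  {"offset": [0,0,0],"rot": [0,0,0],"jaw": 0},
  {"offset": [0,0,0],"rot": [0,0,0],"jaw": 0},
  {"offset": [0,0,0],"rot": [0,0,0],"jaw": 0},
])

```text
time_s: 13.8
ee_pos: [0.526, 0.227, 0.1372]
tool_rot: [-180.0, -0.3, 164.2]
wrist_force: [-10.9, 3.1, 2.1]
width: 0.138
gripper_force: 59.2
```

>>> play_rows([
  {"offset": [0,0,0],"rot": [0,0,0],"jaw": 0},
  {"offset": [0,0,0],"rot": [0,0,0],"jaw": 0},
  {"offset": [0,0,0],"rot": [0,0,0],"jaw": 0},
  {"offset": [0,0,0],"rot": [0,0,0],"jaw": 0},
  {"offset": [0,0,0],"rot": [0,0,0],"jaw": 0},
  {"offset": [0,0,0],"rot": [0,0,0],"jaw": 0},
  {"offset": [0,0,0],"rot": [0,0,0],"jaw": 0},
  {"offset": [0,0,0],"rot": [0,0,0],"jaw": 0},
  {"offset": [0,0,0],"rot": [0,0,0],"jaw": 0},
  {"offset": [0,0,0],"rot": [0,0,0],"jaw": 0},
])

```text
time_s: 14.63
ee_pos: [0.526, 0.227, 0.1371]
tool_rot: [-180.0, -0.3, 164.2]
wrist_force: [-9.2, 3.2, 2.4]
width: 0.141
gripper_force: 59.2
```

Steady at about 10–11 N; I hold for three more calls.

>>> play_rows([
  {"offset": [0,0,0],"rot": [0,0,0],"jaw": 0},
  {"offset": [0,0,0],"rot": [0,0,0],"jaw": 0},
  {"offset": [0,0,0],"rot": [0,0,0],"jaw": 0},
  {"offset": [0,0,0],"rot": [0,0,0],"jaw": 0},
  {"offset": [0,0,0],"rot": [0,0,0],"jaw": 0},
  {"offset": [0,0,0],"rot": [0,0,0],"jaw": 0},
  {"offset": [0,0,0],"rot": [0,0,0],"jaw": 0},
  {"offset": [0,0,0],"rot": [0,0,0],"jaw": 0},
  {"offset": [0,0,0],"rot": [0,0,0],"jaw": 0},
  {"offset": [0,0,0],"rot": [0,0,0],"jaw": 0},
])

```text
time_s: 15.47
ee_pos: [0.526, 0.227, 0.1372]
tool_rot: [-180.0, -0.3, 164.1]
wrist_force: [-10.0, 2.3, 3.8]
width: 0.142
gripper_force: 59.2
```

>>> play_rows([
  {"offset": [0,0,0],"rot": [0,0,0],"jaw": 0},
  {"offset": [0,0,0],"rot": [0,0,0],"jaw": 0},
  {"offset": [0,0,0],"rot": [0,0,0],"jaw": 0},
  {"offset": [0,0,0],"rot": [0,0,0],"jaw": 0},
  {"offset": [0,0,0],"rot": [0,0,0],"jaw": 0},
  {"offset": [0,0,0],"rot": [0,0,0],"jaw": 0},
  {"offset": [0,0,0],"rot": [0,0,0],"jaw": 0},
  {"offset": [0,0,0],"rot": [0,0,0],"jaw": 0},
  {"offset": [0,0,0],"rot": [0,0,0],"jaw": 0},
  {"offset": [0,0,0],"rot": [0,0,0],"jaw": 0},
])

```text
time_s: 16.3
ee_pos: [0.526, 0.227, 0.1371]
tool_rot: [-180.0, -0.3, 164.1]
wrist_force: [-9.6, 2.1, 2.4]
width: 0.142
gripper_force: 59.2
```

>>> play_rows([
  {"offset": [0,0,0],"rot": [0,0,0],"jaw": 0},
  {"offset": [0,0,0],"rot": [0,0,0],"jaw": 0},
  {"offset": [0,0,0],"rot": [0,0,0],"jaw": 0},
  {"offset": [0,0,0],"rot": [0,0,0],"jaw": 0},
  {"offset": [0,0,0],"rot": [0,0,0],"jaw": 0},
  {"offset": [0,0,0],"rot": [0,0,0],"jaw": 0},
  {"offset": [0,0,0],"rot": [0,0,0],"jaw": 0},
  {"offset": [0,0,0],"rot": [0,0,0],"jaw": 0},
  {"offset": [0,0,0],"rot": [0,0,0],"jaw": 0},
  {"offset": [0,0,0],"rot": [0,0,0],"jaw": 0},
])

```text
time_s: 17.13
ee_pos: [0.526, 0.227, 0.1372]
tool_rot: [-180.0, -0.3, 164.1]
wrist_force: [-9.0, 4.0, 2.7]
width: 0.137
gripper_force: 59.2
```

```bash
python3 -c "
from h import *
s=read_state();print(s['time_s'],s['wrist_force']@[-.9613,.2756,0],s['wrist_force'],s['gripper_force'])
print(job_done())"
```

```text
17.1333 9.757350536820724 [-8.99375155  4.03358917  2.72823728] 59.23714220523834
the job is handed in; nothing more can be done
None
```

The rail is on the upper ledge between the cheeks, pegs outwards, its back against the slat; the arm held it there at about 10 N (wrist reading) for over 4 s and is still gripping and pushing, and the job was handed in at 17 s.

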